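Raise the set point by four clicks and confirm

ROBOT

A 6-joint arm with a two-finger parallel gripper is mounted at the origin on a cart in front of the work surface, level with it; the furniture and walls round the work are solid. World frame = base frame: x ahead of the robot, y to its left, z up, the work surface at z = 0. Lengths are in m, angles in rad, forces in N, time in s.
With the tool pointing down it reaches from about 0.25 to 0.8 m from the base axis. Payload 8.5 kg.
Tool frame: the origin (TCP) lies at the very end of the fingers, on their centre line; the grasp point (between the pads) lies 19 mm behind it; x points along the fingers, y is the direction in which the jaws open and shut, and the axes are right-handed (so a half turn about x gives the same grasp; the last joint's range is limited). The gripper opens to 85 mm and grips with 20 to 120 N. Pads are 22 mm wide; open, the fingers measure 114 mm over their backs; the gripper's body (76 mm by 85 mm) begins 54 mm behind the grasp point. The pads swing forward as they close: fully open they stand 13 mm farther back than shut.
Start: joints at [-1.214, 0.238, -0.013, 1.319, 0, 1.571], TCP at [0.183, -0.492, 0.231] pointing down, gripper open.
Joint ranges: [-2.66, 2.66], [-1.03, 1.9], [-1.14, 1.46], [-1.82, 2.27], [-1.45, 1.34], [-3.14, 3.14]. Speed limits (rad/s): [2.22, 2.22, 2.79, 3.14, 3.14, 3.14].

INTERFACE

Orientations are given as a unit quaternion [x, y, z, w].
In Python, from bench import robot gives the robot as it stands.
- The arm moves only by the shell command python3 -m inch 'ROWS' [OPENING]. ROWS is JSON, a list of rows, each a list of 4 numbers: the shift along the tool's x, y, z in cm, then the turn about the tool's x in degrees. In form: [[dx, dy, dz, spin], ...]. A call has exactly 10 rows; each row shifts and turns the pose as measured when the row begins, along the tool's axes as they then stand; what a row does not reach is not made up. A row lasts 1/8 s, in which the tool goes at most 62.5 mm and 10.7 degrees, less where a joint would pass 70% of its speed; a pose out of reach is approached as far as the arm can. A call is refused whole if a number of a shift passes 6.25 or a number of a turn 10.7, either way. A call with a gripper value outside its range is refused whole. OPENING is the opening, from 0 (shut) to 1 (fully open), set as the call begins (- or left out, the last holds). The fingers move at their own pace and stop on an object; the grip force is fixed at half the most. Time passes only in rows, so rows that do not move let the fingers close, or fill a call up. It gives the time, the measured TCP pose, the force and the opening at its end, in the units of the state.
- robot.get_state(): the state, without advancing time (a new reading comes with each control period).
- robot.read_camera(name): name is "scene" or "top" or "wrist"; returns the picture (480x640x3 uint8, red, green, blue); there is no depth.
- robot.calibration(name): a dict with "K" (3x3 intrinsics, pixels), "k1" (the pictures are not rectified: a ray, as slopes to the right and down, at radius r is drawn at 1 + k1 r^2 times it, then the intrinsics apply), "world_from_camera" (4x4, takes a point from camera to world coordinates). Camera axes: x right, y up, looking along -z (the intrinsics and any distortion apply to the point x, -y, -z); pixel columns grow to the right and rows downward; lengths in m; the calibration is good to about 2 mm. A picture is of the moment at which its call begins: read the wrist's pose just before it. calibration takes no time and is no camera call; for the wrist camera it gives the pose at the moment of the call.
- robot.sign_off(): hands the job in, once; it reports no verdict.
Trained networks look in the newest picture that a camera, given by its name, has taken for a name from the list of things; names that differ only in an ending like _2 or _b are one class to them, and where a whole thing is asked for, a point or a joint stands for the part that bears it (a point fixed in the world has none). Each returns a list of dicts, best first, with "confidence" (0 to 1); they miss things now and then, are a little off and sometimes report something else, mostly with a low value. They report only what shows in the picture. A call takes as long as a camera call.
- robot.search_frame(camera, thing): "location" ([x, y, z] in m, in world coordinates, good to about 4 mm: the middle of the surface that is visible of it).
The state is a dict: "time_s": time; "qpos": joint angles; "qvel": joint speeds; "effort": joint torques, N m; "tool_pos": TCP position; "tcp_rot": TCP orientation; "contact_force": force on the tool from outside, world axes, zero at the start; "torque": the same for the moment, N m; "grip_width": opening from 0.0 (shut) to 1.0 (fully open).
Only numpy, scipy, OpenCV 4.12 (cv2) and the standard library are available. Lean on these libraries where they do the work, as an engineer would, in place of code of your own. Each camera call takes 0.05 s, during which the arm holds its last target.

TASK

On the grey controller box, push the orange finger post of the black click-stop dial round clockwise (seen from above) with a fingertip by exactly four clicks from where it stands now, gently and without going past the fourth click. Only then press the green key fully in and let it come back up. Push and press only: pinch and lift nothing, and leave the dial in its new stop and the loose things round the box where they are.

Things in the scene. Friction and masses are not known exactly. Their poses are not given: they have to be found in the camera images.
- controller: grey controller box, 140 (x) x 220 (y) x 50 mm high, fixed to the desk, flat top. Origin: centre of its underside; x to its back, y to its left, z up. The dial is at its left, with a white scale mark beside it for each of nine stops; the green key at its right front, a dark display window at its right back.
- dial_axis (a point): centre of the dial's flat upper face, on its vertical axis: controller frame (0, 40, 62.5) mm; axes as the controller's
- dial: black click-stop disc 108 mm across, 12 mm thick (too wide to span), with a white line from its centre towards an orange upright finger post: 14 mm diameter, 24 mm high (62.5 to 86.5 mm above the desk), 42 mm from the axis. Origin: centre of the disc's underside; turns with the disc.
- dial_turn (a joint): dial angle, rad, growing clockwise seen from above. Nine click stops 0.349 rad (20 degrees) apart: 0, 0.349, ... 2.793; end stops just outside them. Starts resting in one of the first four. At 0 the post bears 75 degrees from the controller's +x towards its +y; the bearing falls as the value grows.
- post_mid (a point): on the orange post's centre line, at half its height. A click carries it 14.6 mm round its circle. Leaving a stop takes about 5 to 6 N pushed tangentially here; the resistance fades to halfway, past which the dial snaps forward by itself into the next stop, some mm ahead of the fingertip, and stays there.
- set_key_top (a point): centre of the upper face of the green round key, 28 mm diameter, in a black collar, at the controller's right front
- set_key (a joint): travel of the green key, m: 0 up, 0.006 fully in; its spring takes about 5 N to go fully in and brings it back up
- sample: loose pale grey stepped round sample, 26 mm diameter, 53 mm high, standing on the desk to the left of the controller; origin: centre of its underside
- loupe: loose black loupe with a clear foot, 41 mm diameter, 36 mm high, standing to the right of the controller; origin: centre of its underside
- marker: loose white marker pen with a red cap, 17 x 135 x 16 mm, lying on the right of the desk; origin: centre of its underside
- tape: loose roll of masking tape, 103 mm diameter, 25 mm high, lying flat on the left of the desk; origin: centre of its underside

How it is judged:
By the outcome, as a careful person would: the job done as asked, in the order asked, and still so for the second after the job is handed in, with the robot touching nothing.
It also fails if it takes over 58 s, if anything falls off the work surface, if the arm or the gripper's body presses on something with over 40 N, if the wrist force passes 120 N, or if a joint passes its speed limit or range.

## Working session

There is one attempt and no reset: what is moved stays moved. The work goes in short steps, Python scripts to look and compute and a shell command to move; the robot and the scene stay as the last step left them, time stands still between calls to the robot, and variables do not carry over. Pictures are saved under pics/ and viewed, and the job is handed in when it is done.

```bash
mkdir -p pics; ls; python3 - <<'E'
from bench import robot
import cv2
s=robot.get_state();print(s)
for n in("top","scene"):
    im=robot.read_camera(n);cv2.imwrite(f"pics/{n}0.png",im[:,:,::-1])
    c=robot.calibration(n);print(n,c)
    for t in("controller","dial","post_mid","set_key_top","sample","loupe"):
        print(t,[(r["confidence"],r["location"]) for r in robot.search_frame(n,t)[:2]])
E
```

```text
pics
{'time_s': 0.0, 'qpos': array([-1.21401324e+00,  2.38765487e-01, -1.42475924e-02,  1.31917196e+00,
       -5.56867302e-06,  1.57077912e+00]), 'qvel': array([ 0.00061095, -0.00195612, -0.00082112, -0.00098755,  0.00159253,
        0.00125042]), 'effort': array([ 1.30817542e-03, -5.38776612e+01,  3.46436441e+01,  1.83888897e-02,
        2.51485574e-06,  1.50570048e-05]), 'tool_pos': array([ 0.18322091, -0.49156354,  0.23068822]), 'tcp_rot': array([-0.69579496, -0.12596269,  0.69597308, -0.124997  ]), 'contact_force': array([ 0.83171309, -0.71642381,  0.63273918]), 'torque': array([ 0.0085062 , -0.02078943,  0.06022749]), 'grip_width': 0.9980386896460459}
top {'K': array([[534.99406732,   0.        , 318.71806526],
       [  0.        , 534.99406732, 249.89458842],
       [  0.        ,   0.        ,   1.        ]]), 'k1': -0.0023098809962242726, 'world_from_camera': array([[-0.01655078,  0.99796474, -0.06158291,  0.43737292],
       [-0.9998353 , -0.01697758, -0.0064137 , -0.01474977],
       [-0.00744618,  0.06146661,  0.99808136,  1.31381695],
       [ 0.        ,  0.        ,  
[... 410 characters left out ...]
72.32491355, 236.58666702],
       [  0.        ,   0.        ,   1.        ]]), 'k1': 0.03154561700598645, 'world_from_camera': array([[-0.67932702,  0.47655095, -0.55804479, -0.06756403],
       [-0.73379777, -0.43340147,  0.52316727,  0.53874824],
       [ 0.00745843,  0.76489369,  0.64411336,  0.76253341],
       [ 0.        ,  0.        ,  0.        ,  1.        ]])}
controller [(0.57, [0.5366, 0.0078, 0.0482])]
dial [(0.7, [0.5428, 0.0212, 0.0598]), (0.44, [0.5346, 0.0048, 0.0493])]
post_mid [(0.78, [0.5434, 0.017, 0.0608])]
set_key_top [(0.47, [0.5544, -0.0912, 0.0694])]
sample [(0.46, [0.5055, 0.1189, 0.029])]
loupe [(0.44, [0.6141, -0.1719, 0.0282]), (0.26, [0.5351, 0.007, 0.0493])]
```

```bash
python3 - <<'E'
import cv2
a=cv2.imread("pics/top0.png");cv2.imwrite("pics/topz.png",cv2.resize(a[120:300,200:440],(800,600),interpolation=cv2.INTER_CUBIC))
a=cv2.imread("pics/scene0.png");cv2.imwrite("pics/scenez.png",cv2.resize(a[140:380,200:520],(800,600),interpolation=cv2.INTER_CUBIC))
E
```

```text
(no output)
```

View pics/topz.png

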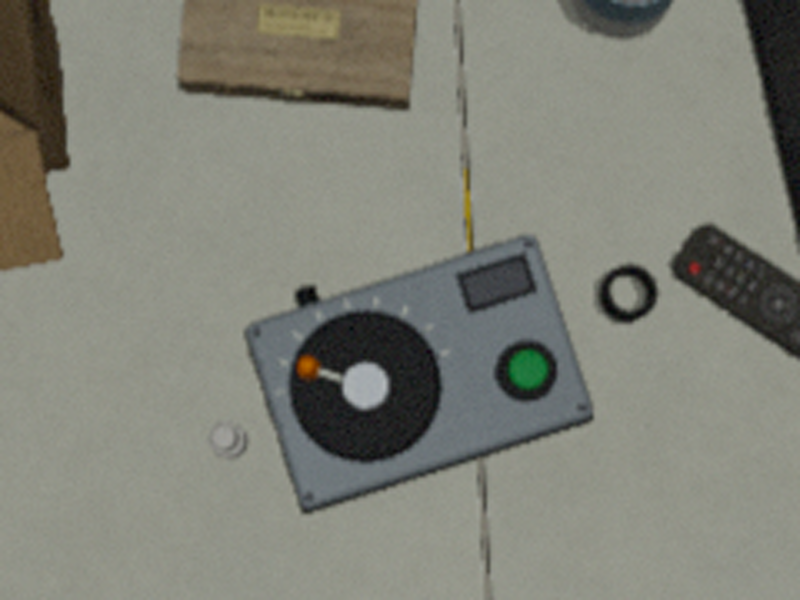

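View pics/scenez.png

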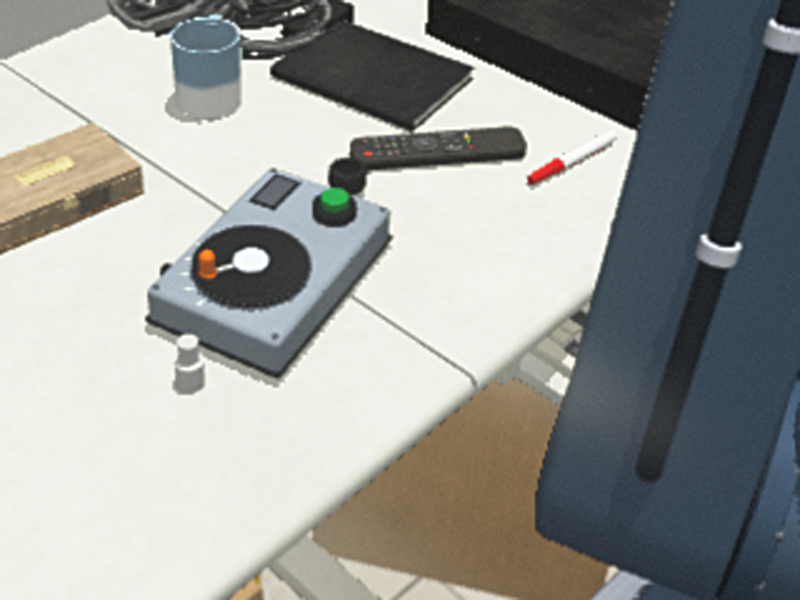

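View pics/top0.png

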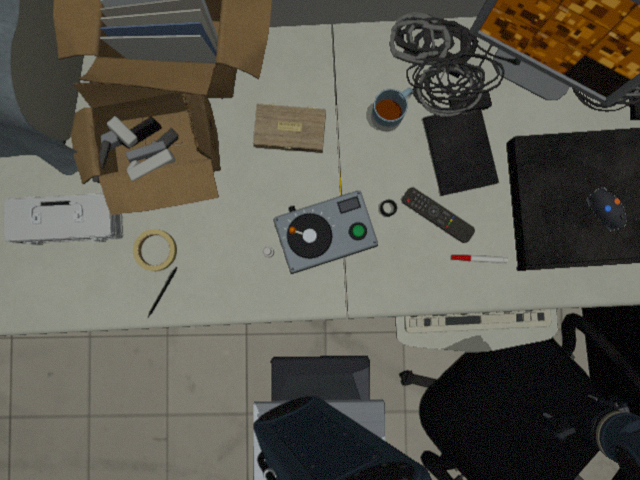

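Top view (zoom ×3.33): the dial hub is at (366,386), the post at (308,367) and the key at (527,370). The box's back-left, back-right, front-right and front-left corners are at (248,328), (533,237), (592,415) and (303,510). The post looks like it is in stop 1 (0.349). Next I'll fit the pose.

```bash
cat > h.py <<'E'
import numpy as np,cv2
from bench import robot
from scipy.optimize import least_squares
def proj(name,P,c=None):
    c=c or robot.calibration(name);W=c["world_from_camera"];p=(np.atleast_2d(P)-W[:3,3])@W[:3,:3]
    s=np.c_[p[:,0]/-p[:,2],-p[:,1]/-p[:,2]];s*=1+c["k1"]*(s**2).sum(1,keepdims=True)
    return s@c["K"][:2,:2].T+c["K"][:2,2]
def w(pose,L):
    x,y,t=pose;L=np.atleast_2d(L)/1000;R=np.array([[np.cos(t),-np.sin(t)],[np.sin(t),np.cos(t)]])
    return np.c_[L[:,:2]@R.T+[x,y],L[:,2]]
def bp(deg,z=74.5): b=np.radians(deg);return [42*np.cos(b),40+42*np.sin(b),z]
def solve(name,px,L):
    c=robot.calibration(name)
    return least_squares(lambda q:(proj(name,w(q,L),c)-px).ravel(),[.55,-.02,.3],loss="soft_l1")
E
python3 - <<'E'
from h import *
z=lambda a:(np.array(a)+.5)/(10/3)-.5
px=z([[248,328],[533,237],[592,415],[303,510],[366,386]])+[200,120]
L=[[70,110,50],[70,-110,50],[-70,-110,50],[-70,110,50],[0,40,62.5]]
r=solve("top",px,L);print(r.x,r.fun.reshape(-1,2).round(2))
px2=(np.array([[272,168],[391,209],[281,374],[148,292],[251,260]])+.5)/2.5-.5+[200,140]
r2=solve("scene",px2,[L[1],L[2],L[3],L[0],L[4]]);print(r2.x,r2.fun.reshape(-1,2).round(2))
def both(q): 
    return np.r_[(proj("top",w(q,L))-px).ravel(),(proj("scene",w(q,[L[1],L[2],L[3],L[0],L[4]]))-px2).ravel()]
q=least_squares(both,r.x,loss="soft_l1").x;print(q);np.save("q.npy",q)
for b in(75,55,35,15):print(b,(proj("top",w(q,bp(b,86.5)))-z([308,367])-[200,120]).round(2),(proj("scene",w(q,bp(b)))-(np.array([207,264])+.5)/2.5+.5-[200,140]).round(2))
kp=z([527,370])+[200,120]
print("key",least_squares(lambda k:np.r_[(proj("top",w(q,[k[0],k[1],k[2]]))-kp).ravel(),(proj("scene",w(q,[k[0],k[1],k[2]]))-(np.array([335,198])+.5)/2.5+.5-[200,140]).ravel()],[-20,-60,60]))
print(w(q,[0,40,62.5]), w(q,bp(55)), w(q,bp(-25)))
from scipy.spatial.transform import Rotation as R
print(R.from_quat(robot.get_state()["tcp_rot"]).as_matrix().round(3))
im=robot.read_camera("wrist");cv2.imwrite("pics/wrist0.png",im[:,:,::-1])
print(robot.calibration("wrist"))
E
```

```text
[ 0.5599742  -0.02316363  0.29890696] [[-1.81 -0.59]
 [ 0.58 -1.86]
 [ 1.51  0.46]
 [-0.23  0.84]
 [-0.24  0.31]]
[ 0.55531485 -0.01823473  0.30626616] [[-0.52 -0.74]
 [ 1.6   0.16]
 [-0.12 -9.79]
 [-1.32  0.5 ]
 [ 0.67  1.55]]
[ 0.55880231 -0.02176374  0.30223708]
75 [[-1.89  6.72]] [[4.38 3.17]]
55 [[-1.13  0.45]] [[ 0.87 -0.43]]
35 [[ 1.73 -5.18]] [[-0.48 -4.58]]
15 [[ 6.35 -9.49]] [[ 0.45 -8.76]]
key      message: `ftol` termination condition is satisfied.
     success: True
      status: 2
         fun: [-1.300e-01 -1.330e-01  1.898e-01  1.278e-02]
           x: [-2.344e+01 -7.304e+01  6.693e+01]
        cost: 0.03538932689143747
         jac: [[-1.359e-01 -4.056e-01  2.784e-02]
               [-4.042e-01  1.337e-01 -4.173e-02]
               [-3.674e-01 -1.991e-01  1.203e-02]
               [-1.303e-01  2.218e-01 -3.297e-01]]
        grad: [ 3.193e-08  6.674e-10 -1.009e-08]
  optimality: 3.193028080133997e-08
 active_mask: [ 0.000e+00  0.000e+00  0.000e+00]
        nfev: 4
        njev: 4
[[0.54689604 0.01642318 0.0625    ]] [[0.55965362 0.05643873 0.0745    ]] [[0.588519   0.01080805 0.0745    ]]
[[-0.     0.349 -0.937]
 [ 0.    -0.937 -0.349]
 [-1.    -0.     0.   ]]
{'K': array([[422.59088922,   0.        , 316.31679022],
       [  0.        , 422.59088922, 237.8279435 ],
       [  0.        ,   0.        ,   1.        ]]), 'k1': -0.022853133675491532, 'world_from_camera': array([[ 3.49443085e-01,  9.03983835e-01,  2.46379293e-01,
         2.45094094e-01],
       [-9.36957542e-01,  3.37058775e-01,  9.22060029e-02,
        -4.68714811e-01],
       [ 3.08433460e-04, -2.63067687e-01,  9.64777330e-01,
         3.73897192e-01],
       [ 0.00000000e+00,  0.00000000e+00,  0.00000000e+00,
         1.00000000e+00]])}
```

View pics/wrist0.png

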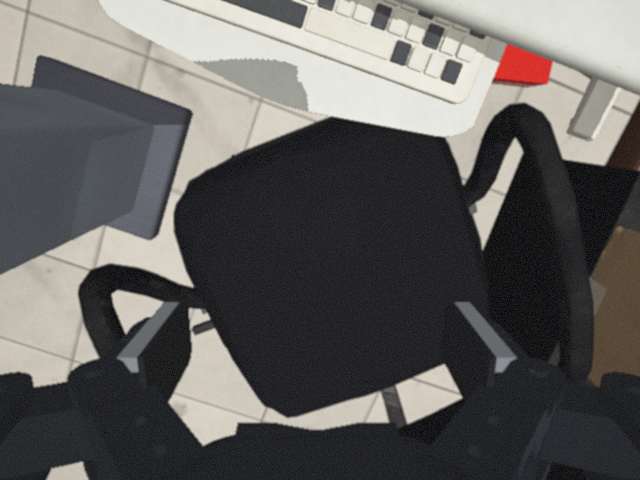

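Both cameras put the post at stop 1 (bearing 55°), so the goal bearing is −25°. The key top is at controller (−23, −73, 67) mm. Next I turn so the finger's −z face looks along the push direction, close the gripper and move over.

```bash
python3 -m inch '[[0,0,0,9.6],[0,0,0,9.6],[0,0,0,9.6],[0,0,0,9.6],[0,-5.9,-1.5,0],[0,-5.9,-1.5,0],[0,-5.9,-1.5,0],[0,-5.9,-1.5,0],[0,-5.9,-1.5,0],[0,-5.9,-1.5,0]]' 0
cat >> h.py <<'E'
from scipy.spatial.transform import Rotation as Rot
def where(target=None,yaw=None):
    s=robot.get_state();M=Rot.from_quat(s["tcp_rot"]).as_matrix();p=s["tool_pos"]
    print("t",round(s["time_s"],2),"tcp",p.round(4),"yaw",np.degrees(np.arctan2(-M[1,2],-M[0,2])).round(1),"F",s["contact_force"].round(2),"grip",round(s["grip_width"],2))
    if target is not None: print("tool-frame cm to go",((np.array(target)-p)@M*100).round(2))
    return p,M
q=np.load("q.npy")
def tcp(bear,back,z,r=42,q=q):
    "TCP for a finger lying 'back' mm behind the post at controller bearing"
    b=np.radians(bear);u=np.array([np.cos(b),np.sin(b)]);d=np.array([u[1],-u[0]])
    v=r*u-back*d;return w(q,[v[0],40+v[1],z])[0]
E
python3 -c "
from h import *
where(tcp(55,30,72))"
```

```text
time_s: 2.0
tool_pos: [0.3895, -0.1834, 0.2313]
tcp_rot: [0.698, -0.122, -0.695, -0.121]
contact_force: [0.9, -0.9, 0.8]
grip_width: -0.0
t 2.0 tcp [ 0.3895 -0.1834  0.2313] yaw -19.8 F [ 0.92 -0.93  0.78] grip -0.0
tool-frame cm to go [ 15.91 -28.23  -4.84]
```

```bash
python3 -m inch '[[0,-5.6,-0.9,0],[0,-5.6,-0.9,0],[0,-5.6,-0.9,0],[0,-5.6,-0.9,-2],[0,-5.6,-0.9,0],[2,0,0,0],[3,0,0,0],[3,0,0,0],[1,0,0,0],[0,0,0,0]]' 0
python3 -c "
from h import *
where(tcp(55,30,72))
cv2.imwrite('pics/w1.png',robot.read_camera('wrist')[:,:,::-1])
for b in (75,55,35): print(proj('wrist',w(q,bp(b,86.5))))
print(proj('wrist',w(q,[0,40,62.5])), robot.search_frame('wrist','post_mid'))
"
```

```text
time_s: 3.25
tool_pos: [0.4885, -0.0304, 0.1511]
tcp_rot: [0.71, -0.008, -0.699, -0.08]
contact_force: [-0.1, -0.5, 0.5]
grip_width: 0.002
t 3.25 tcp [ 0.4885 -0.0304  0.1511] yaw -7.2 F [-0.1  -0.55  0.51] grip 0.0
tool-frame cm to go [ 8.93 -9.18 -2.95]
[[144.30683577 167.00408784]]
[[141.70147142 137.83627937]]
[[148.74902606 109.55249961]]
[[235.73113345 150.96298567]] [{'location': [0.557, 0.0113, 0.0618], 'confidence': 0.61}]
```

View pics/w1.png

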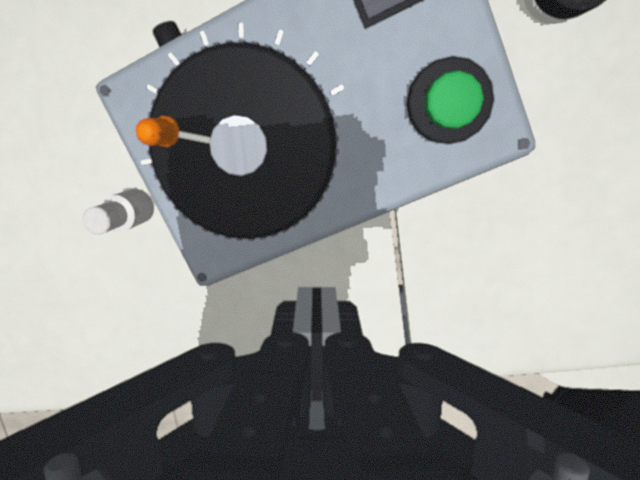

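```bash
python3 -m inch '[[0,0,0,0],[0,0,0,0],[0,0,0,0],[0,0,0,0],[0,0,0,0],[0,0,0,0],[0,0,0,0],[0,0,0,0],[0,0,0,0],[0,0,0,0]]' 0
python3 -c "
from h import *
p,M=where(tcp(55,30,72));print(M.round(3),robot.get_state()['qpos'])
px=np.array([[105,90],[203,279],[523,144],[238,146],[145,130]])
L=[[62,102,50],[-62,102,50],[-62,-102,50],[0,40,62.5],bp(55,86.5)]
cv2.imwrite('pics/w2.png',robot.read_camera('wrist')[:,:,::-1])
print(proj('wrist',w(q,L)))
"
```

```text
time_s: 4.6
tool_pos: [0.4903, -0.0309, 0.1542]
tcp_rot: [0.712, -0.008, -0.698, -0.08]
contact_force: [1.0, -1.1, -0.3]
grip_width: -0.006
t 4.6 tcp [ 0.4903 -0.0309  0.1542] yaw -7.2 F [ 1.03 -1.06 -0.27] grip -0.01
tool-frame cm to go [ 9.25 -9.17 -2.71]
[[ 0.027 -0.124 -0.992]
 [ 0.1   -0.987  0.126]
 [-0.995 -0.103 -0.014]] [-0.12715506  0.21005182 -0.25891953  1.08784547  0.10310845  3.14063402]
[[105.99273123 100.11300344]
 [201.85046064 282.73242646]
 [517.0763842  150.85475302]
 [236.98763394 154.40084634]
 [144.49572196 141.59841119]]
```

View pics/w2.png

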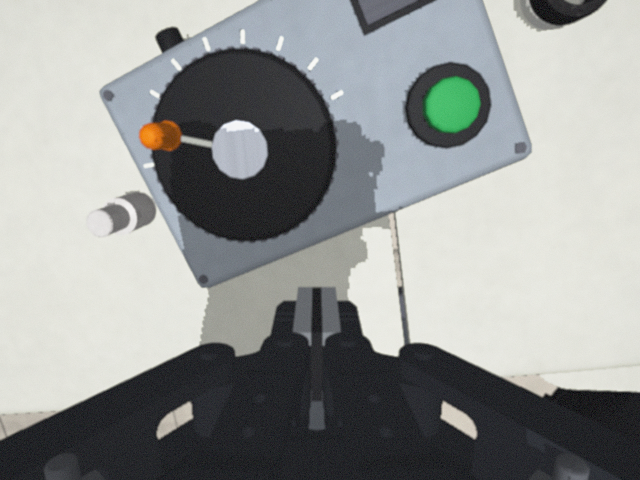

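Joint 6 has hit its limit (3.14), which left the tool tilted about 6°. I'll switch to pushing with the finger's +y face at yaw about 80° falling to 8°, which stays in range. First I refine the controller pose from this closer picture: corners at (100,90), (205,287) and (532,155), disc centre about (243,146), post top about (150,135).

```bash
python3 - <<'E'
from h import *
px=np.array([[100,90],[205,287],[532,155],[242,146]])
L=[[70,110,50],[-70,110,50],[-70,-110,50],[0,40,62.5]]
r=solve("wrist",px,L);print(r.x,r.fun.reshape(-1,2).round(1))
print(proj("wrist",w(r.x,[bp(b,86.5) for b in(75,55,35)])).round(0), proj("wrist",w(r.x,[-23.4,-73,67])))
qn=(r.x+q)/2 if 0 else r.x
np.save("q.npy",qn)
t=tcp(55,26,72,q=qn);print(t);where(t)
t=tcp(55,26,72,q=q);print(t)
E
```

```text
[ 0.56123232 -0.02561323  0.29687122] [[-6.5 -3.1]
 [-3.9  6.3]
 [10.9 -0.6]
 [ 0.7  2.8]]
[[153. 164.]
 [150. 135.]
 [158. 107.]] [[455.59032042 100.46592672]]
[0.53777445 0.0606139  0.072     ]
t 4.65 tcp [ 0.4903 -0.0309  0.1542] yaw -7.2 F [ 0.2  -0.4   0.76] grip 0.0
tool-frame cm to go [ 9.22 -8.77 -3.44]
[0.53488209 0.06433628 0.072     ]
```

```bash
python3 -m inch '[[0,0,0,-10.6],[0,0,0,-10.6],[0,0,0,-10.6],[0,0,0,-10.6],[0,0,0,-10.6],[0,0,0,-10.6],[0,0,0,-10.6],[0,0,0,-10.6],[0,0,0,0],[0,0,0,0]]' 0
python3 -c "
from h import *
p,M=where(tcp(55,26,72));print(M.round(3),robot.get_state()['qpos'])"
```

```text
time_s: 5.9
tool_pos: [0.4903, -0.0308, 0.1542]
tcp_rot: [0.576, 0.469, -0.516, 0.426]
contact_force: [-0.3, 0.1, -0.5]
grip_width: 0.003
t 5.9 tcp [ 0.4903 -0.0308  0.1542] yaw 78.7 F [-0.29  0.05 -0.53] grip 0.0
tool-frame cm to go [ 9.22  2.8  -8.99]
[[ 0.027  0.98  -0.195]
 [ 0.1   -0.197 -0.975]
 [-0.995  0.007 -0.104]] [-0.12710335  0.21005988 -0.25893157  1.08781636  0.10310149  1.64192826]
```

```bash
python3 -m inch '[[0.35,0.95,-3.3,0],[0.35,0.95,-3.3,0],[0.35,0.95,-3.3,0],[0,0,0,0],[2,0,0.2,0],[2,0,0.2,0],[0,0,0,0],[0,0,0,0],[0,0,0,0],[0,0,0,0]]' 0
python3 -c "
from h import *
p,M=where(tcp(55,26,72));print(M[:,0].round(3))
cv2.imwrite('pics/w3.png',robot.read_camera('wrist')[:,:,::-1])
print(proj('wrist',w(q,[bp(b,86.5) for b in(75,55,35)])).round(0),proj('wrist',p))"
```

```text
time_s: 7.15
tool_pos: [0.5398, 0.0612, 0.1153]
tcp_rot: [0.582, 0.462, -0.522, 0.42]
contact_force: [0.9, -0.1, -0.5]
grip_width: -0.0
t 7.15 tcp [0.5398 0.0612 0.1153] yaw 77.3 F [ 0.9  -0.09 -0.53] grip -0.0
tool-frame cm to go [ 4.3  -0.21  0.54]
[ 0.029  0.099 -0.995]
[[339. 298.]
 [372. 295.]
 [404. 304.]] [[317.77167888 309.88279394]]
```

View pics/w3.png

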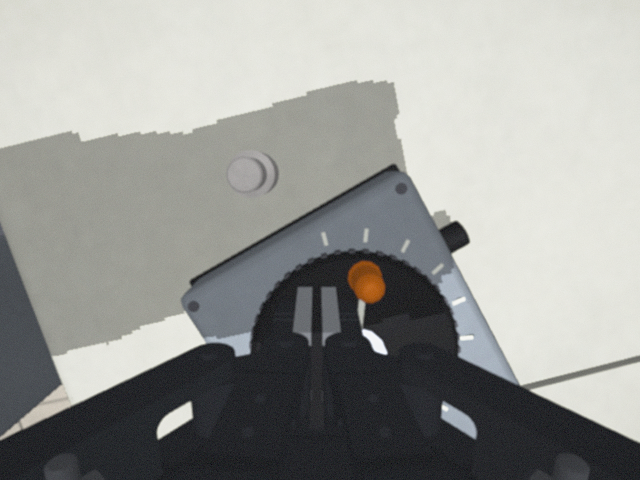

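Post top is at (370,290), predicted (372,295), so they agree. The fingertips sit left of it with clearance. Descending behind the post.

```bash
python3 -m inch '[[1.5,-0.1,0.2,0],[1.5,-0.1,0.2,0],[1.3,0,0.1,0],[0,0,0,0],[0,0,0,0],[0,0,0,0],[0,0,0,0],[0,0,0,0],[0,0,0,0],[0,0,0,0]]' 0
python3 -c "
from h import *
p,M=where(tcp(55,26,72));print(M[:,0].round(3))
cv2.imwrite('pics/w4.png',robot.read_camera('wrist')[:,:,::-1])
print(proj('wrist',w(q,[bp(b,86.5) for b in(75,55,35)])).round(0),proj('wrist',p))"
```

```text
time_s: 8.45
tool_pos: [0.5384, 0.0612, 0.07]
tcp_rot: [0.582, 0.462, -0.521, 0.42]
contact_force: [0.6, -0.1, 0.1]
grip_width: -0.003
t 8.45 tcp [0.5384 0.0612 0.07  ] yaw 77.3 F [ 0.62 -0.06  0.14] grip -0.0
tool-frame cm to go [-0.2  -0.05  0.05]
[ 0.031  0.099 -0.995]
[[351. 338.]
 [395. 335.]
 [437. 345.]] [[317.77411201 309.82317265]]
```

View pics/w4.png

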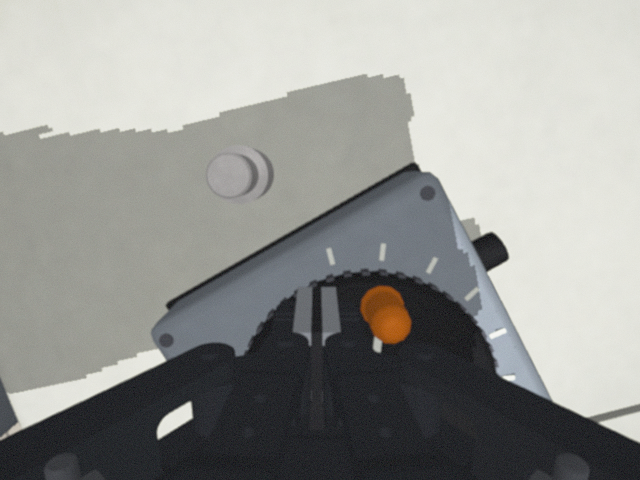

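The post base is at (382,303), about 7 mm right of the finger's edge (340). Pushing gently.

```bash
cat > look.py <<'E'
import sys
from h import *
n=sys.argv[1]
p,M=where()
im=robot.read_camera('wrist');cv2.imwrite(f'pics/{n}.png',im[:,:,::-1])
t=robot.read_camera('top');c=robot.calibration('top')
hsv=cv2.cvtColor(t[150:300,250:400],cv2.COLOR_RGB2HSV)
m=cv2.inRange(hsv,(5,150,90),(20,255,255));n_,_,st,ce=cv2.connectedComponentsWithStats(m)
if n_>1:
    i=1+np.argmax(st[1:,4]);o=ce[i]+[250,150]
    r=least_squares(lambda b:(proj('top',w(q,bp(b[0],78)),c)-o).ravel(),[20]);print("top orange",o.round(1),st[i,4],"bearing",r.x.round(1),"res",r.fun.round(1))
b=np.degrees(np.arctan2(*(( (p[:2]-w(q,[0,40,0])[0,:2])@np.array([[np.cos(q[2]),-np.sin(q[2])],[np.sin(q[2]),np.cos(q[2])]]))[::-1])))
print("tcp bearing",b.round(1),"r",np.linalg.norm(p[:2]-w(q,[0,40,0])[0,:2]).round(4))
E
python3 -m inch '[[0,0.1,0,0],[0,0.1,0,0],[0,0.1,0,0],[0,0.1,0,0],[0,0.1,0,0],[0,0.1,0,0],[0,0.1,0,0],[0,0.1,0,0],[0,0,0,0],[0,0,0,0]]' 0
python3 look.py w5
```

```text
time_s: 9.75
tool_pos: [0.5442, 0.0599, 0.0697]
tcp_rot: [0.581, 0.463, -0.522, 0.419]
contact_force: [-3.1, 0.5, 1.7]
grip_width: 0.0
t 9.75 tcp [0.5442 0.0599 0.0697] yaw 77.3 F [-3.08  0.53  1.7 ] grip 0.0
tcp bearing 79.4 r 0.0475
```

View pics/w5.png

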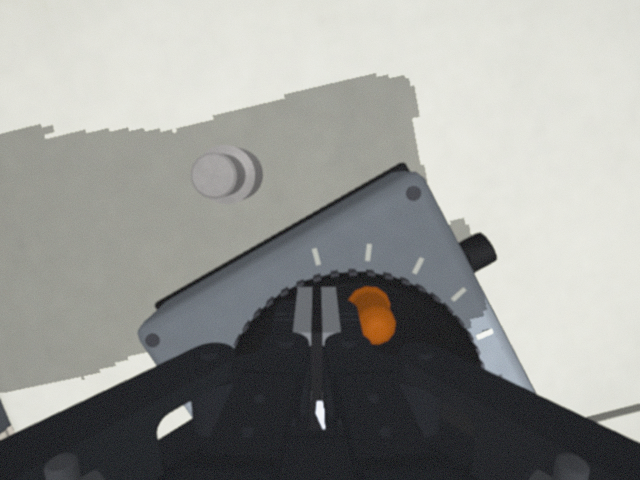

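Contact: about −3 N along x with the TCP 24° behind the post. Now I follow the circle for the first click.

```bash
sed -i 's/(5,150,90),(20,255,255)/(3,120,60),(22,255,255)/' look.py
python3 -m inch '[[0,0.12,-0.04,1.3],[0,0.12,-0.04,1.3],[0,0.12,-0.04,1.3],[0,0.12,-0.04,1.3],[0,0.12,-0.04,1.3],[0,0.12,-0.04,1.3],[0,0.12,-0.04,1.3],[0,0.12,-0.04,1.3],[0,0,0,0],[0,0,0,0]]' 0
python3 look.py w6
```

```text
time_s: 11.1
tool_pos: [0.555, 0.0599, 0.07]
tcp_rot: [0.619, 0.41, -0.564, 0.361]
contact_force: [-0.6, 0.1, -0.1]
grip_width: -0.002
t 11.1 tcp [0.555  0.0599 0.07  ] yaw 66.1 F [-0.59  0.12 -0.12] grip -0.0
tcp bearing 66.3 r 0.0475
```

View pics/w6.png

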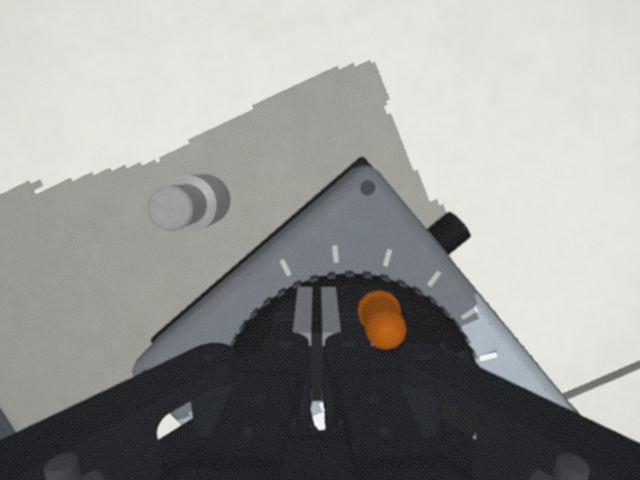

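Click 1 is done: the force is back to about 0 and the post is at the third mark (stop 2). Second click next.

```bash

python3 -m inch '[[0,0.15,-0.05,1.6],[0,0.15,-0.05,1.6],[0,0.15,-0.05,1.6],[0,0.15,-0.05,1.6],[0,0.14,-0.04,1.5],[0,0.14,-0.04,1.5],[0,0.14,-0.04,1.5],[0,0.14,-0.04,1.5],[0,0.14,-0.04,1.5],[0,0,0,0]]' 0
python3 look.py w7
```

```text
time_s: 12.45
tool_pos: [0.5633, 0.0597, 0.0701]
tcp_rot: [0.658, 0.337, -0.615, 0.275]
contact_force: [-2.1, 0.1, 0.9]
grip_width: -0.006
t 12.45 tcp [0.5633 0.0597 0.0701] yaw 51.2 F [-2.1   0.14  0.89] grip -0.01
top orange [340. 176.] 1 bearing [-45.1] res [-21.7  42.5]
tcp bearing 56.7 r 0.0491
```

View pics/w7.png

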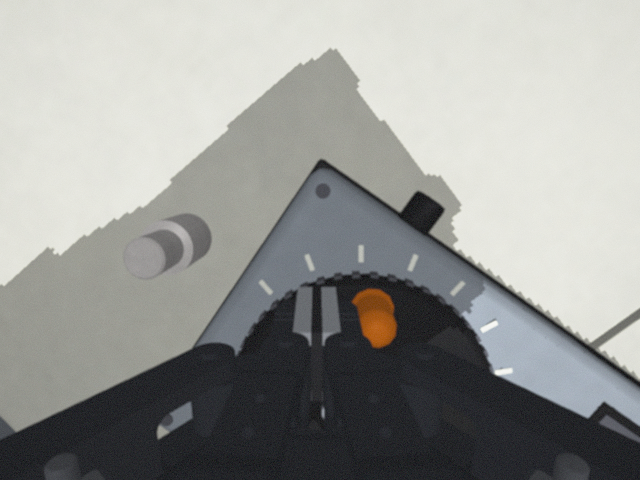

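Under load the rows fall short: TCP bearing 56.7°, dial still in stop 2, 2 N on the post. Continuing.

```bash

python3 -m inch '[[0,0.14,-0.04,1],[0,0.14,-0.04,1],[0,0.14,-0.04,1],[0,0.14,-0.04,1],[0,0.14,-0.04,1],[0,0.14,-0.04,1],[0,0.14,-0.04,1],[0,0,0,0],[0,0,0,0],[0,0,0,0]]' 0
python3 look.py w8
```

```text
time_s: 13.8
tool_pos: [0.5737, 0.0547, 0.0696]
tcp_rot: [0.675, 0.296, -0.635, 0.231]
contact_force: [-0.5, 1.5, 0.8]
grip_width: 0.003
t 13.8 tcp [0.5737 0.0547 0.0696] yaw 43.7 F [-0.54  1.5   0.78] grip 0.0
top orange [340. 176.] 1 bearing [-45.1] res [-21.7  42.5]
tcp bearing 43.1 r 0.0485
```

View pics/w8.png

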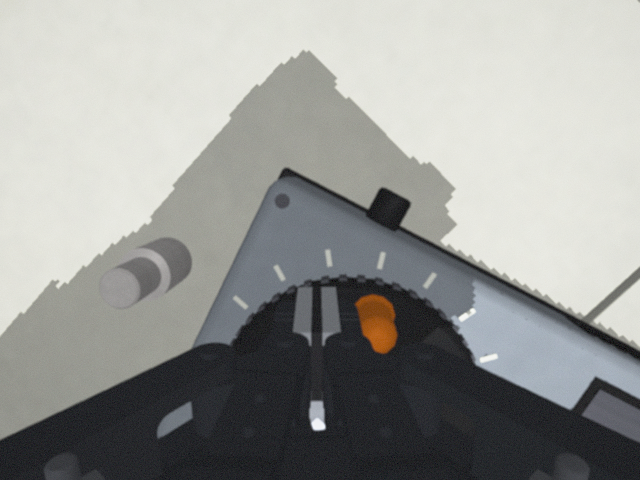

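Click 2 is done: the post lines up with the fourth mark (stop 3), at (381,260). Third click next.

```bash

python3 -m inch '[[0,0.14,-0.04,1.4],[0,0.14,-0.04,1.4],[0,0.14,-0.04,1.4],[0,0.14,-0.04,1.4],[0,0.14,-0.04,1.4],[0,0.14,-0.04,1.4],[0,0.14,-0.04,1.4],[0,0.14,-0.04,1.4],[0,0,0,0],[0,0,0,0]]' 0
python3 look.py w9
```

```text
time_s: 15.15
tool_pos: [0.5814, 0.0501, 0.0693]
tcp_rot: [0.694, 0.231, -0.663, 0.158]
contact_force: [0.5, -1.1, -0.5]
grip_width: 0.003
t 15.15 tcp [0.5814 0.0501 0.0693] yaw 31.8 F [ 0.51 -1.05 -0.47] grip 0.0
top orange [340. 175.] 1 bearing [-44.7] res [-21.8  43.5]
tcp bearing 32.6 r 0.0491
```

View pics/w9.png

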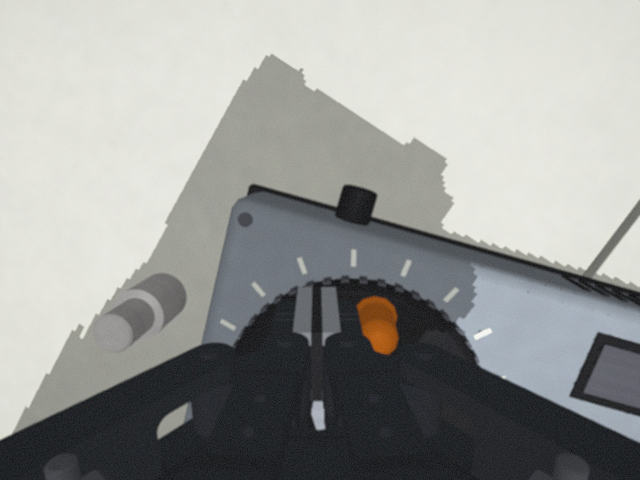

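The post is roughly halfway between marks 3 and 4, (353) and (406), with the resistance faded. A little more.

```bash

python3 -m inch '[[0,0.1,-0.03,0.9],[0,0.1,-0.03,0.9],[0,0.1,-0.03,0.9],[0,0,0,0],[0,0,0,0],[0,0,0,0],[0,0,0,0],[0,0,0,0],[0,0,0,0],[0,0,0,0]]' 0
python3 look.py w10
```

```text
time_s: 16.5
tool_pos: [0.5838, 0.0479, 0.0691]
tcp_rot: [0.698, 0.214, -0.669, 0.14]
contact_force: [-1.1, -0.5, -0.3]
grip_width: -0.0
t 16.5 tcp [0.5838 0.0479 0.0691] yaw 28.9 F [-1.09 -0.5  -0.29] grip -0.0
top orange [339. 184.] 1 bearing [-47.8] res [-19.9  34.9]
tcp bearing 28.7 r 0.0492
```

View pics/w10.png

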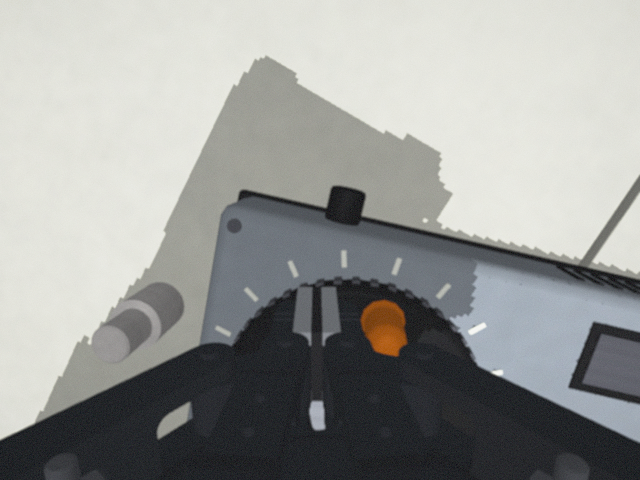

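```bash
python3 -c "
from h import *
for b in (15,5,-5,-15,-25): print(b,proj('wrist',w(q,[bp(b,86.5),bp(b,62.5)])).round(0).tolist())"
python3 -m inch '[[0,0.14,-0.03,1.2],[0,0.14,-0.03,1.2],[0,0.14,-0.03,1.2],[0,0.14,-0.03,1.2],[0,0.14,-0.03,1.2],[0,0.14,-0.03,1.2],[0,0.14,-0.03,1.2],[0,0,0,0],[0,0,0,0],[0,0,0,0]]' 0
python3 look.py w11;python3 -c "
from h import *
for b in (15,5,-5,-15,-25): print(b,proj('wrist',w(q,[bp(b,86.5),bp(b,62.5)])).round(0).tolist())"
```

```text
15 [[348.0, 344.0], [349.0, 317.0]]
5 [[371.0, 346.0], [369.0, 318.0]]
-5 [[393.0, 351.0], [388.0, 322.0]]
-15 [[414.0, 360.0], [405.0, 330.0]]
-25 [[432.0, 372.0], [421.0, 340.0]]
time_s: 17.85
tool_pos: [0.5881, 0.0441, 0.0689]
tcp_rot: [0.706, 0.165, -0.684, 0.082]
contact_force: [-1.9, 3.5, 1.7]
grip_width: 0.001
t 17.85 tcp [0.5881 0.0441 0.0689] yaw 20.0 F [-1.93  3.48  1.69] grip 0.0
tcp bearing 22.2 r 0.0497
15 [[334.0, 347.0], [338.0, 318.0]]
5 [[356.0, 346.0], [357.0, 317.0]]
-5 [[379.0, 348.0], [377.0, 319.0]]
-15 [[401.0, 354.0], [395.0, 324.0]]
-25 [[421.0, 363.0], [413.0, 332.0]]
```

View pics/w11.png

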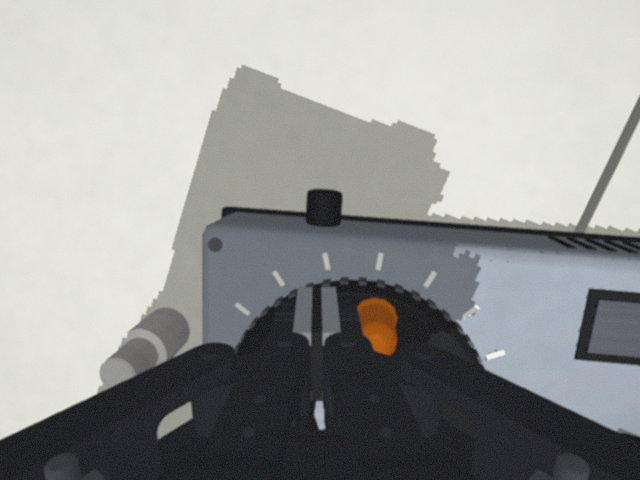

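The model puts click 3's result at stop 4: predicted (388,322), seen (383,318). The fourth push has contact at 4 N and needs about 6–7 mm more, in small bites.

```bash

python3 -m inch '[[0,0.13,-0.03,1],[0,0.13,-0.03,1],[0,0.13,-0.03,1],[0,0.13,-0.03,1],[0,0.13,-0.03,1],[0,0,0,0],[0,0,0,0],[0,0,0,0],[0,0,0,0],[0,0,0,0]]' 0
python3 look.py w12;python3 -c "
from h import *
for b in (-5,-15,-25): print(b,proj('wrist',w(q,[bp(b,86.5),bp(b,62.5)])).round(0).tolist())"
```

```text
time_s: 19.2
tool_pos: [0.5921, 0.0371, 0.0681]
tcp_rot: [0.709, 0.132, -0.691, 0.05]
contact_force: [0.1, -1.0, 0.8]
grip_width: 0.001
t 19.2 tcp [0.5921 0.0371 0.0681] yaw 14.7 F [ 0.11 -1.02  0.76] grip 0.0
tcp bearing 12.9 r 0.0491
-5 [[356.0, 349.0], [357.0, 319.0]]
-15 [[378.0, 353.0], [376.0, 322.0]]
-25 [[400.0, 360.0], [395.0, 328.0]]
```

View pics/w12.png

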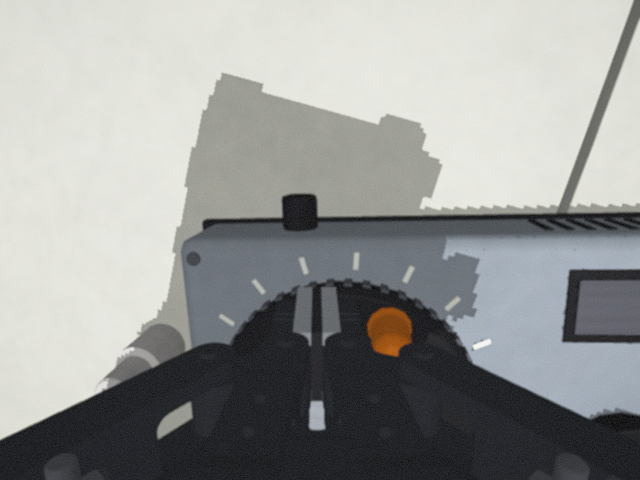

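The fourth click snapped: the post is at (389,327), predicted for −25° at (395,328), with a gap to the finger and no force. Backing off, lifting and checking.

```bash

python3 -m inch '[[0,-0.3,0.05,0],[0,-0.3,0.05,0],[-1,0,-0.1,0],[-2,0,-0.2,0],[-3,0,-0.3,0],[-2,0,-0.2,0],[0,0,3,0],[0,0,4,0],[0,0,4,0],[0,0,0,0]]' 0
python3 look.py w13;python3 -c "
from h import *
t=robot.read_camera('top');cv2.imwrite('pics/top1.png',cv2.resize(t[160:290,240:413],(800,600),interpolation=cv2.INTER_CUBIC)[:,:,::-1])
for b in (-5,-15,-25,-35): print(b,proj('wrist',w(q,[bp(b,86.5),bp(b,62.5)])).round(0).tolist())
print(robot.get_state()['qpos'],proj('wrist',w(q,[-23.4,-73,67])))
t=w(q,[-23.4,-73,67])[0];print(t);where(t)"
```

```text
time_s: 20.55
tool_pos: [0.489, 0.0068, 0.1515]
tcp_rot: [0.711, 0.133, -0.689, 0.051]
contact_force: [0.8, -0.1, -0.2]
grip_width: 0.005
t 20.55 tcp [0.489  0.0068 0.1515] yaw 14.8 F [ 0.84 -0.15 -0.25] grip 0.01
top orange [341. 194.] 1 bearing [-55.3] res [-19.9  26.3]
tcp bearing 168.5 r 0.0608
-5 [[357.0, 58.0], [358.0, 67.0]]
-15 [[373.0, 60.0], [372.0, 69.0]]
-25 [[388.0, 65.0], [386.0, 73.0]]
-35 [[402.0, 72.0], [398.0, 80.0]]
[-0.05964487  0.21618103 -0.2598542   1.0841518   0.11956094  2.8209822 ] [[572.55764222 189.12979209]]
[ 0.56021059 -0.10226514  0.067     ]
t 20.7 tcp [0.4924 0.0073 0.1515] yaw 14.8 F [ 0.17 -0.68  0.06] grip 0.0
tool-frame cm to go [ 7.21 13.2  -3.34]
```

View pics/w13.png

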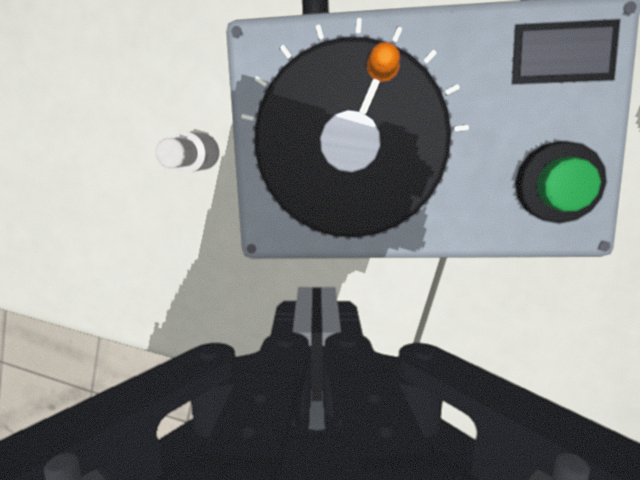

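View pics/top1.png

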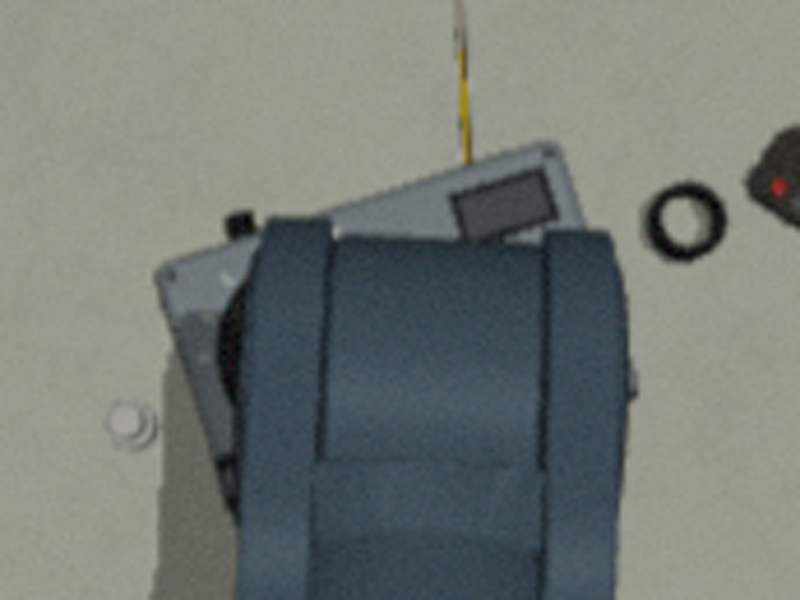

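The post top (385,58) matches stop 5 (388,65) and the white line points at the sixth of nine marks. It started at the second, so that is exactly four clicks. The key top is at (573,184), predicted (573,189). Moving over the key.

```bash
python3 -c "
from h import *
t=np.array([.5615,-.1022,.110]);p,M=where(t);print(M.round(3))"

```

```text
t 20.7 tcp [0.4924 0.0073 0.1515] yaw 14.8 F [ 0.17 -0.68  0.06] grip 0.0
tool-frame cm to go [ 2.94 12.75 -3.67]
[[ 0.018  0.26  -0.966]
 [ 0.118 -0.959 -0.256]
 [-0.993 -0.11  -0.048]]
```

```bash

python3 -m inch '[[0,3.2,-0.9,0],[0,3.2,-0.9,0],[0,3.2,-0.9,0],[0,3.2,-0.9,0],[1.2,0,0,0],[1.2,0,0,0],[0.5,0,0,0],[0,0,0,0],[0,0,0,0],[0,0,0,0]]' 0
python3 look.py w14;python3 -c "
from h import *
k=[.5615,-.1022,.067];p,M=where(k);print(proj('wrist',[k,p]), robot.search_frame('wrist','set_key_top')[:1])
print(M.round(3))"
```

```text
time_s: 21.95
tool_pos: [0.5698, -0.1025, 0.1085]
tcp_rot: [0.712, 0.135, -0.687, 0.054]
contact_force: [0.1, -0.2, -0.0]
grip_width: 0.001
t 21.95 tcp [ 0.5698 -0.1025  0.1085] yaw 15.2 F [ 0.06 -0.16 -0.02] grip 0.0
top orange [311.4 217.2] 49 bearing [-22.3] res [ 0.  -0.6]
tcp bearing -97.0 r 0.1169
t 22.05 tcp [ 0.5699 -0.1026  0.1085] yaw 15.2 F [ 0.36  0.1  -0.58] grip -0.0
tool-frame cm to go [4.11 0.19 1.01]
[[320.45645064 291.39691288]
 [316.45555992 308.98097997]] [{'location': [0.5716, -0.0979, 0.071], 'confidence': 0.68}]
[[ 0.02   0.266 -0.964]
 [ 0.119 -0.958 -0.262]
 [-0.993 -0.109 -0.051]]
```

View pics/w14.png

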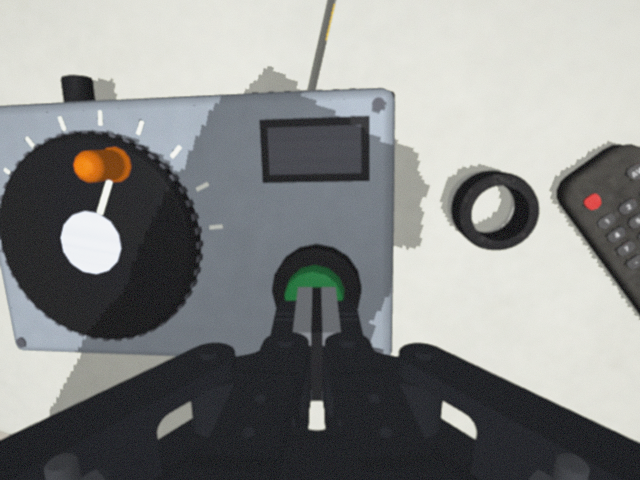

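The top camera also reads bearing −22°, so stop 5. The key centre shows at about (315,294), which puts it at world (0.560, −0.100). Centring and descending to just above it.

```bash

python3 -m inch '[[0,-0.5,0.9,0],[0,0,0,0],[1.1,0.12,0.05,0],[1.1,0.12,0.05,0],[1.1,0.12,0.05,0],[0,0,0,0],[0,0,0,0],[0,0,0,0],[0,0,0,0],[0,0,0,0]]' 0
python3 look.py w15;python3 -c "
from h import *
p,M=where([.560,-.100,.060])"
```

```text
time_s: 23.35
tool_pos: [0.5592, -0.1001, 0.0731]
tcp_rot: [0.712, 0.135, -0.687, 0.053]
contact_force: [-0.2, -0.0, 0.6]
grip_width: -0.0
t 23.35 tcp [ 0.5592 -0.1001  0.0731] yaw 15.2 F [-0.25 -0.04  0.58] grip -0.0
top orange [311.5 217.2] 50 bearing [-22.5] res [ 0.  -0.6]
tcp bearing -102.1 r 0.1132
t 23.45 tcp [ 0.5592 -0.1002  0.0731] yaw 15.2 F [-0.49 -0.33  0.03] grip 0.0
tool-frame cm to go [ 1.3   0.15 -0.02]
```

View pics/w15.png

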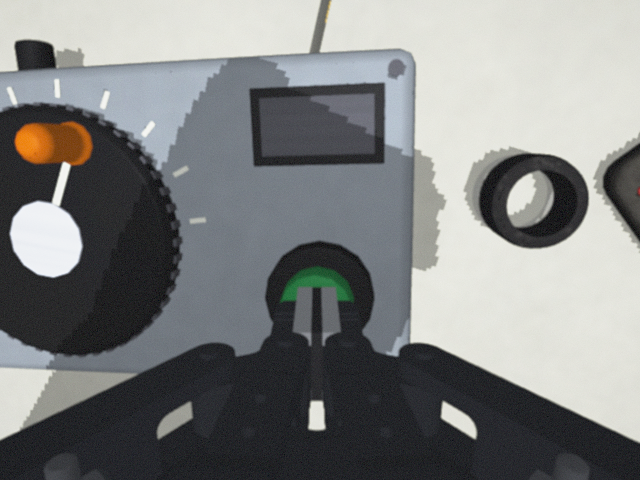

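Finger is centred on the key, whose centre is about (317,304) with the TCP at (317,309). Pressing slowly.

```bash

python3 -m inch '[[0.1,0.01,0,0],[0.1,0.01,0,0],[0.1,0.01,0,0],[0.1,0.01,0,0],[0.1,0.01,0,0],[0.1,0.01,0,0],[0.1,0.01,0,0],[0.1,0.01,0,0],[0,0,0,0],[0,0,0,0]]' 0
python3 -c "
from h import *
where()"
```

```text
time_s: 24.7
tool_pos: [0.5593, -0.1002, 0.067]
tcp_rot: [0.713, 0.135, -0.686, 0.053]
contact_force: [-1.7, -0.5, 4.6]
grip_width: -0.001
t 24.7 tcp [ 0.5593 -0.1002  0.067 ] yaw 15.2 F [-1.66 -0.47  4.56] grip -0.0
```

```bash

python3 -m inch '[[0.1,0.01,0,0],[0.1,0.01,0,0],[0.1,0.01,0,0],[0.1,0.01,0,0],[0,0,0,0],[0,0,0,0],[0,0,0,0],[0,0,0,0],[0,0,0,0],[0,0,0,0]]' 0
python3 -c "
from h import *
where()"
```

```text
time_s: 25.95
tool_pos: [0.5593, -0.1002, 0.0668]
tcp_rot: [0.714, 0.134, -0.686, 0.054]
contact_force: [-2.5, 0.2, 4.3]
grip_width: -0.003
t 25.95 tcp [ 0.5593 -0.1002  0.0668] yaw 15.1 F [-2.45  0.24  4.3 ] grip -0.0
```

The rows re-start from the measured pose, so 1 mm commands give only about 4 N. Commanding deeper.

```bash

python3 -m inch '[[0.25,0.02,0,0],[0.25,0.02,0,0],[0.25,0.02,0,0],[0.25,0.02,0,0],[0.25,0.02,0,0],[0.25,0.02,0,0],[0.25,0.02,0,0],[0.25,0.02,0,0],[0.25,0.02,0,0],[0.25,0.02,0,0]]' 0
python3 -c "
from h import *
where()"
```

```text
time_s: 27.2
tool_pos: [0.5596, -0.1004, 0.0659]
tcp_rot: [0.719, 0.132, -0.68, 0.054]
contact_force: [-11.4, -0.5, 32.4]
grip_width: -0.002
t 27.2 tcp [ 0.5596 -0.1004  0.0659] yaw 14.9 F [-11.45  -0.55  32.37] grip -0.0
```

```bash

python3 look.py w16
```

```text
t 27.2 tcp [ 0.5596 -0.1004  0.0659] yaw 14.9 F [-11.45  -0.55  32.37] grip -0.0
top orange [311.4 217.2] 49 bearing [-22.3] res [ 0.  -0.6]
tcp bearing -101.9 r 0.1135
```

View pics/w16.png

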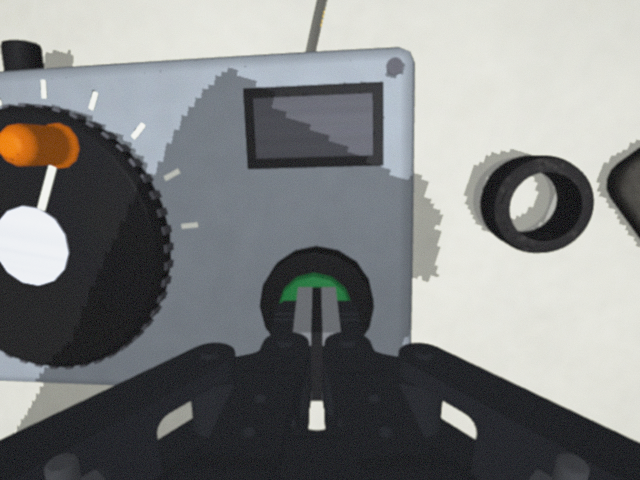

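Solid stop at 32 N. To be sure it was the key bottoming and not the collar, I'll ease up part way and see whether the key still follows with spring force.

```bash

python3 -m inch '[[0,0,0,0],[0,0,0,0],[-0.1,-0.01,0,0],[-0.1,-0.01,0,0],[-0.05,0,0,0],[0,0,0,0],[0,0,0,0],[0,0,0,0],[0,0,0,0],[0,0,0,0]]' 0
python3 look.py w17
```

```text
time_s: 28.55
tool_pos: [0.5595, -0.1003, 0.0694]
tcp_rot: [0.719, 0.132, -0.68, 0.054]
contact_force: [-1.1, 0.1, 3.4]
grip_width: -0.004
t 28.55 tcp [ 0.5595 -0.1003  0.0694] yaw 14.9 F [-1.06  0.13  3.43] grip -0.0
top orange [311.4 217.2] 49 bearing [-22.3] res [ 0.  -0.6]
tcp bearing -102.0 r 0.1133
```

View pics/w17.png

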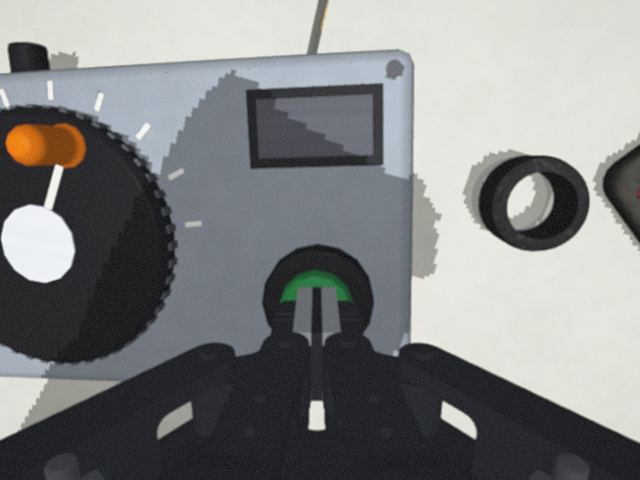

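```bash

python3 -m inch '[[-0.1,-0.01,0,0],[-0.05,0,0,0],[0,0,0,0],[0,0,0,0],[0,0,0,0],[0,0,0,0],[0,0,0,0],[0,0,0,0],[0,0,0,0],[0,0,0,0]]' 0
python3 look.py w18
python3 -m inch '[[-0.05,0,0,0],[0,0,0,0],[0,0,0,0],[0,0,0,0],[0,0,0,0],[0,0,0,0],[0,0,0,0],[0,0,0,0],[0,0,0,0],[0,0,0,0]]' 0
python3 look.py w19
```

```text
time_s: 29.9
tool_pos: [0.5595, -0.1003, 0.0709]
tcp_rot: [0.719, 0.132, -0.68, 0.054]
contact_force: [-1.4, -0.2, 1.9]
grip_width: -0.002
t 29.9 tcp [ 0.5595 -0.1003  0.0709] yaw 15.0 F [-1.42 -0.16  1.95] grip -0.0
top orange [311.3 217.2] 48 bearing [-22.] res [ 0.  -0.6]
tcp bearing -102.0 r 0.1133
time_s: 31.25
tool_pos: [0.5595, -0.1003, 0.0714]
tcp_rot: [0.719, 0.132, -0.68, 0.054]
contact_force: [-0.7, 0.2, 2.3]
grip_width: 0.001
t 31.25 tcp [ 0.5595 -0.1003  0.0714] yaw 15.0 F [-0.7   0.17  2.28] grip 0.0
top orange [311.4 217.2] 49 bearing [-22.3] res [ 0.  -0.6]
tcp bearing -102.0 r 0.1134
```

The key followed at about 2 N up to 71.4 mm and went solid at 65.9 mm, so it made its full 6 mm travel. Lifting clear.

```bash

python3 -m inch '[[-0.5,0,0,0],[-1,0,0,0],[-2,0,-0.1,0],[-3,0,0,0],[-3,0,0,0],[0,0,4,0],[0,0,4,0],[0,0,4,0],[0,0,0,0],[0,0,0,0]]' 0
python3 look.py w20; python3 -c "
from h import *
for n in ('top','scene'):
  for t in ('sample','loupe','set_key_top'): print(n,t,[r['location'] for r in robot.search_frame(n,t)[:1]])
cv2.imwrite('pics/sc20.png',robot.read_camera('scene')[:,:,::-1])
cv2.imwrite('pics/top20.png',robot.read_camera('top')[:,:,::-1])"
```

```text
time_s: 32.6
tool_pos: [0.4397, -0.1445, 0.1655]
tcp_rot: [0.721, 0.13, -0.678, 0.056]
contact_force: [0.1, -0.7, 0.1]
grip_width: -0.004
t 32.6 tcp [ 0.4397 -0.1445  0.1655] yaw 15.0 F [ 0.09 -0.65  0.07] grip -0.0
top orange [311.4 217.2] 49 bearing [-22.3] res [ 0.  -0.6]
tcp bearing -142.0 r 0.1917
top sample [[0.5508, 0.0163, 0.0577]]
top loupe [[0.6194, -0.172, 0.0336]]
top set_key_top [[0.5592, -0.1028, 0.0709]]
scene sample [[0.5055, 0.1189, 0.029]]
scene loupe [[0.6141, -0.1719, 0.0282]]
scene set_key_top [[0.5544, -0.0912, 0.0694]]
```

View pics/w20.png

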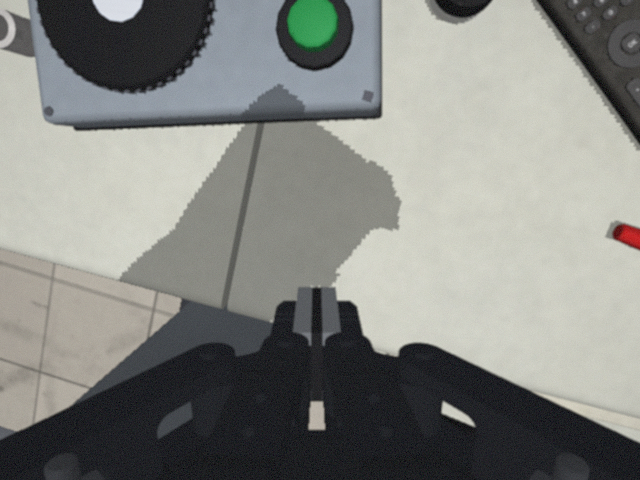

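View pics/top20.png

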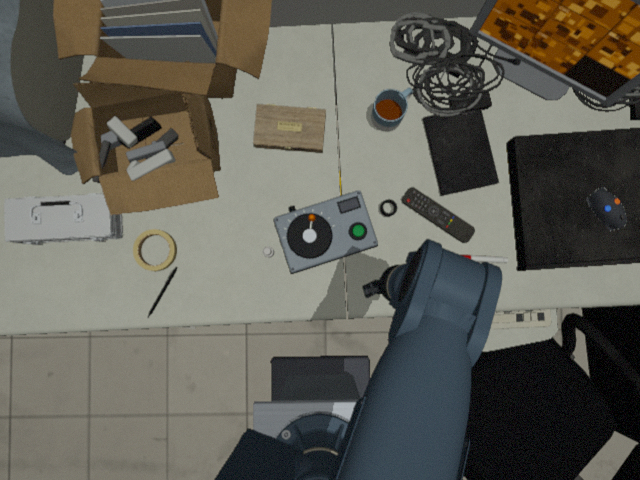

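The key is back up, the post is at (311,217) in stop 5, and the loose things are unmoved: sample (268,252), loupe (388,208), tape and marker. The arm is clear of everything.

```bash
python3 -m inch '[[0,0,0,0],[0,0,0,0],[0,0,0,0],[0,0,0,0],[0,0,0,0],[0,0,0,0],[0,0,0,0],[0,0,0,0],[0,0,0,0],[0,0,0,0]]' 0; python3 -c "
from bench import robot
print(robot.sign_off())"
```

```text
time_s: 34.35
tool_pos: [0.4391, -0.144, 0.1645]
tcp_rot: [0.72, 0.131, -0.679, 0.056]
contact_force: [0.8, 0.9, -0.4]
grip_width: -0.001
the job is handed in; nothing more can be done
None
```

The dial went clockwise by exactly four clicks, from stop 1 to stop 5. Then the green key was pressed fully in and came back up, and I handed the job in at 34.4 s.

**Dial:** I pushed the post with the shut fingertip one click at a time. Click 3 needed one extra small push to snap over and click 4 took two pushes; neither overshot. Afterwards the wrist picture showed the white line at the sixth of nine marks. The top camera read a bearing of about −22° against the nominal −25°, and stops are 20° apart, so this is stop 5.

**Key:** The first commands of 1 mm per row gave only about 4 N, so I commanded a deeper press. It went solid at 65.9 mm under 32 N. On release the key followed the finger at about 2 N up to 71.4 mm, which fits the full 6 mm of travel. I first measured the key top at 67 mm, but contact and the networks put it at about 71.

**Last checks:**
- The robot was touching nothing.
- In the final top picture the sample, loupe and tape were unmoved; the arm partly covered the marker.
- The network's last top-view report for the sample landed on the dial, so I took that as a misdetection. The scene view and the picture both show the sample in place.

**Departures from plan:** Joint 6 reached its limit early on and left the tool tilted about 6° for the rest of the job. I switched to pushing with another face of the finger because of it.

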